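# Slide the top soldering board off the stack into the hearth corner

### The arm

A 6-joint arm with a two-finger parallel gripper is mounted at the origin on the work surface. World frame = base frame: x ahead of the robot, y to its left, z up, the work surface at z = 0. Lengths are in mm, angles in degrees, forces in N, time in s.
With the tool pointing down it reaches from about 350 to 850 mm from the base axis. Payload 8.1 kg.
Tool frame: the origin (TCP) lies at the very end of the fingers, on their centre line; the grasp point (between the pads) lies 19 mm behind it (r.grip_point_offset is the distance from the TCP to the grasp point, in mm); z points along the fingers, y is the line along which they close (so a half turn about z gives the same grasp; the last joint's range is limited). The gripper opens to 85 mm and grips with 20 to 120 N. Pads are 22 mm wide; open, the fingers measure 114 mm over their backs; the gripper's body (76 mm by 85 mm) begins 54 mm behind the grasp point. The pads swing forward as they close: fully open they stand 13 mm farther back than shut.
Start: joints at [-75.08, 7.471, 85.268, -0, 87.261, -4.893], TCP at [203.39, -564.48, 231.292] pointing down, gripper open.
Joint ranges: [-169.43, 169.43], [-51.17, 129.36], [1.28, 143.12], [-76.62, 256.62], [0, 156.53], [-152.29, 152.29]. Speed limits (degrees/s): [136.94, 136.94, 159.86, 180, 180, 180].

### API

Orientations are given as [roll, pitch, yaw] about the fixed x, y, z axes, in that order (R = Rz(yaw) Ry(pitch) Rx(roll)).
In Python, from bench import status, eyes, r gives the robot as it stands.
- The arm moves only by the shell command python3 -m handwheel 'ROWS' [FORCE]. ROWS is a JSON object whose one key "series" holds a list that holds one entry, the list of rows, each a list of 7 numbers: the shift along the tool's x, y, z in cm, then the turn, a rotation vector about the tool's x, y, z in rad, then the opening, from 0 (shut) to 1 (fully open). In form: {"series": [[[tx, ty, tz, rx, ry, rz, claw], ...]]}. A call has 1 to 12 rows; each row is the pose to reach, as a shift and turn from the pose commanded when the call began, along the tool's axes at that moment; what a row does not reach only later rows make up. A row lasts 1/8 s, in which the tool goes at most 62.5 mm and 10.7 degrees, less where a joint would pass 70% of its speed; a pose out of reach is approached as far as the arm can. A call with a gripper value outside its range is refused whole. The fingers move at their own pace and stop on an object; FORCE is the grip in N (left out, the last holds). Time passes only in rows, so rows that repeat a pose let the fingers close. It gives the time, the measured TCP pose, the force, the opening and the grip force at its end, in the units of the state.
- status.sense(): the state, without advancing time (a new reading comes with each control period).
- eyes.snapshot(name): name is "scene" or "side" or "wrist"; returns a dict with "img" (400x640x3 uint8, red, green, blue), "mtx" (3x3 intrinsics, pixels), "R" (3x3) and "t" (3): a world point X has camera coordinates R X + t. Camera axes: x right, y down, z forward; pixel columns grow to the right and rows downward; lengths in mm; the calibration is good to about 2 mm. A picture is of the moment at which its call begins. There is no depth.
- r.hand_in(): hands the job in; it is judged then, once.
The state is a dict: "time": time; "joint_pos": joint angles; "qd": joint speeds; "joint_efforts": joint torques, N m; "tool_pos": TCP position; "tcp_rot": TCP orientation; "ft_force": force on the tool from outside, world axes, zero at the start; "wrist_torque": the same for the moment, N m; "finger_gap": finger opening in mm; "grip_force": force on a finger pad.
Only numpy, scipy, OpenCV 4.12 (cv2) and the standard library are available. Lean on these libraries where they do the work, as an engineer would, in place of code of your own. Each camera call takes 0.05 s, during which the arm holds its last target. There are 200 camera calls.

### The job

A bangle is laid out for soldering on the top board of the stack. Keep that board flat and slide it, without lifting it, sideways off the stack onto the firebrick of the hearth until its long edge presses home against the strip of the side rail; then slide it along the rail into the corner until its short edge presses home against the strip of the back rail. Push gently, for the boards are brittle: the bangle must keep its place in the middle of the board, and the other boards and the things round about must stay where they are.

Things in the scene. Friction and masses are not known exactly. Their poses are not given: they have to be found in the camera images.
- top_board: The top one of four equal off-white ceramic soldering boards in a stack, 150 x 100 x 10 mm (x, y, z), 0.16 to 0.26 kg, lying flat. Sliding it takes 1 to 3 N, with short peaks to about 5 N. Brittle: it cracks when pushed with over 12 N. Origin at the centre of its underside, x along the long side, y across. Its underside starts 30 mm above the bench.
- board_corner (a point): The lower corner of the top board that belongs in the hearth corner: at x = +75 mm, y = -50 mm, z = 0 in the board's frame.
- board_2: Second board of the stack, same shape, right under the top board, loose; its top is 30 mm above the bench. Origin at the centre of its underside.
- board_3: Third board, same shape, loose. Origin at the centre of its underside.
- board_4: Bottom board, same shape, loose, lying on the bench. The stack stands beside the brick's +y edge, a gap of 2 to 16 mm between, long sides within a few degrees of the hearth's x axis. Origin at the centre of its underside.
- bangle: Brass bangle lying flat in the middle of the top board, 66 mm outside, 58 mm inside, 9 mm high, 50 g, with a small bezel cup standing out from it (17 mm wide, 8 mm high, out to 44.5 mm from the centre in its own x direction). Origin at the centre of the ring's underside. It is only laid there.
- hearth: Soldering hearth fixed to the bench: a steel tray with a pale firebrick slab 230 x 114 mm (x, y), whose flat top is 28 mm above the bench, so 2 mm lower than the top of board_2. Origin on the bench under the centre of the brick; x points to the back rail (away from the robot), y to the stack, z up.
- side_rail: Upright steel rail along the brick's -y edge, with a steel wear strip (29 to 40 mm above the bench) bolted on inside through slotted holes. The strip is firm but set by hand: its face, which the board meets, lies anywhere from y = -57 to -53 mm in the hearth's frame; feel for it at a few mm/s. The board is home when it bears on it with 3 to 8 N. Origin on the bench, mid-rail.
- back_rail: Upright steel rail along the brick's +x edge, with a steel wear strip (29 to 40 mm above the bench) bolted on inside through slotted holes. The strip is firm but set by hand: its face, which the board meets, lies anywhere from x = +115 to +111 mm in the hearth's frame; feel for it at a few mm/s. The board is home when it bears on it with 3 to 8 N. Origin on the bench, mid-rail.
- hearth_corner (a point): The inner corner of the two wear strips at their middle setting, on the brick's top: x = +113 mm, y = -55 mm, z = 28 mm in the hearth's frame; the true corner is up to 2 mm off in x and in y.
- flux_jar: Bystander: closed amber jar, 52 mm across, 58 mm high, standing beyond the stack on its +y side, beside the bench block. Origin at the centre of its underside.
- bench_block: Bystander: square steel bench block on a rubber foot, 64 x 64 x 28 mm, beyond the stack on its +y side. Origin at the centre of its underside.
- plier_stand: Bystander: wooden stand with two pairs of pliers, 52 x 120 x 96 mm, beyond the side rail. Origin at the centre of its underside.
Things that resemble listed ones, but are neither listed nor needed, are in the scene too. What is shaped like the top_board but turquoise is not meant. Of the things that look like the bangle, the larger one is meant.

How it is judged (in metres and radians):
On the way, in this order (a step that is already met when the one before it is completed fails the run):
1. the board, slid right across onto the hearth, is pressed home against the side rail (over 1.5 N, square to it) (contact force between top_board and side_rail above 1.5 N and y of board_corner in the frame of hearth below -0.05 m and angle between the x axis of top_board and the x axis of hearth, either way round below 0.03 rad), for 0.05 s.
2. the board is pressed home against the back rail (over 1.5 N), still along the side rail (contact force between top_board and back_rail above 1.5 N and horizontal distance between board_corner and hearth_corner below 0.006 m), for 0.05 s.
At the end, for the whole second after the job is handed in: The top board lies flat on the firebrick in the hearth corner, its corner within 6 mm of the point hearth_corner and square to the rails within 0.03 rad, the bangle lies flat within 12 mm of the board's middle, the three other boards are within 5 mm of where they were, all at rest (horizontal distance between board_corner and hearth_corner below 0.006 m and angle between the x axis of top_board and the x axis of hearth, either way round below 0.03 rad and z of top_board in the frame of hearth below 0.031 m and angle between top_board's own z axis and vertical below 0.03 rad and horizontal distance between bangle and top_board below 0.012 m and z of bangle in the frame of top_board below 0.013 m and distance of each of board_2, board_3, board_4 from where it was at the start of the episode below 0.005 m and linear speed of each of top_board, bangle below 0.01 m/s); the robot touches nothing.
It fails at once if the top board is lifted (over 6 mm above its starting height) or tipped (over 0.12 rad) (z of top_board in the frame of hearth above 0.036 m or angle between top_board's own z axis and vertical above 0.12 rad).
It fails at once if a brittle board is pushed too hard: over 12 N between the robot and the top board or between the top board and a rail (contact force between any of the arm, the fingers and top_board above 12 N or contact force between top_board and side_rail above 12 N or contact force between top_board and back_rail above 12 N).
It fails at once if one of the other boards is shifted by more than 5 mm (distance of any of board_2, board_3, board_4 from where it was at the start of the episode above 0.005 m).
It fails at once if the bangle is shifted more than 12 mm from the board's middle (horizontal distance between bangle and top_board above 0.012 m).
It fails at once if a bystander is moved by more than 10 mm (distance of any of flux_jar, bench_block, plier_stand from where it was at the start of the episode above 0.01 m).
It also fails if it takes over 61 s, if anything falls off the work surface, if the arm or the gripper's body presses on something with over 40 N, if the wrist force passes 120 N, or if a joint passes its speed limit or range.

## Working session

There is one attempt and no reset: what is moved stays moved. The work goes in short steps, Python scripts to look and compute and a shell command to move; the robot and the scene stay as the last step left them, time stands still between calls to the robot, and variables do not carry over. Pictures are saved under pics/ and viewed, at most 10 in all, crops included, and the job is handed in when it is done.

```bash
ls; mkdir -p pics
python3 - <<'E'
from bench import status, eyes, r
import cv2,pickle
s=status.sense();print({k:s[k] for k in('time','tool_pos','tcp_rot','ft_force','finger_gap')})
d={}
for n in("scene","side"):
    p=eyes.snapshot(n);d[n]=p;cv2.imwrite(f"pics/{n}0.png",p["img"][:,:,::-1])
    print(n,p["mtx"],p["R"],p["t"])
pickle.dump(d,open("cam0.pkl","wb"))
E
```

```text
pics
{'time': 0.0, 'tool_pos': array([ 203.23900998, -563.93576003,  230.21978829]), 'tcp_rot': array([-1.79892648e+02, -9.45774295e-03,  1.98139263e+01]), 'ft_force': array([ 0.31319202, -0.19691041,  0.79487692]), 'finger_gap': 85.64818269649787}
scene [[459.7034769    0.         324.66187364]
 [  0.         459.7034769  194.54312217]
 [  0.           0.           1.        ]] [[ 0.26645382  0.96370565  0.01654653]
 [ 0.64401803 -0.16523885 -0.74695174]
 [-0.71710748  0.20968441 -0.66467234]] [-185.14383642 -326.14893228 1378.3185453 ]
side [[460.66289483   0.         309.41819823]
 [  0.         460.66289483 196.19878686]
 [  0.           0.           1.        ]] [[-0.96837326 -0.24921262  0.01209504]
 [-0.13565825  0.48520813 -0.86381127]
 [ 0.20940406 -0.83813253 -0.50367033]] [565.71055023 113.01741366 946.43345916]
```

View pics/scene0.png

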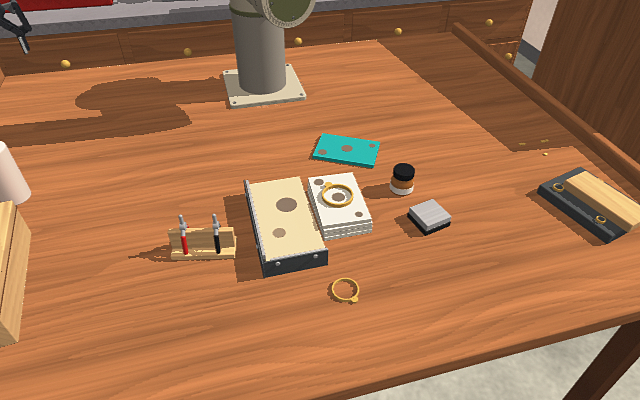

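View pics/side0.png

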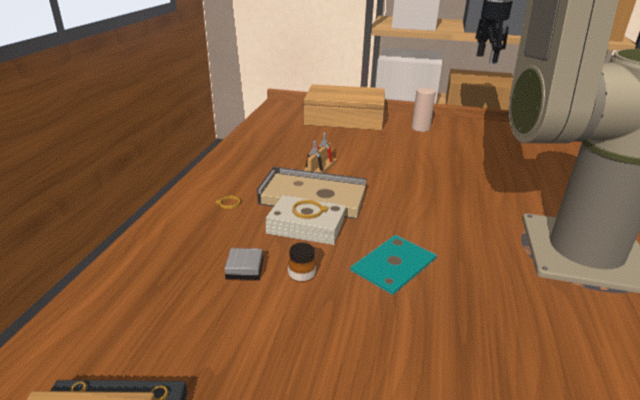

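The scene view shows the hearth at about (287,225) with the back rail at its lower edge. The stack is at (340,205) with the bangle at (337,195), the jar at (402,180), the block at (430,216), and the pliers at (200,240). I'll enlarge both views to get the corners.

Run:
```python
import pickle,cv2,numpy as np
d=pickle.load(open("cam0.pkl","rb"))
a=d["scene"]["img"][165:285,235:395];b=d["side"]["img"][160:250,250:375]
cv2.imwrite("pics/cs.png",cv2.resize(a,(800,600),interpolation=cv2.INTER_CUBIC)[:,:,::-1])
cv2.imwrite("pics/cd.png",cv2.resize(b,(750,540),interpolation=cv2.INTER_CUBIC)[:,:,::-1])
```

```text
(no output)
```

View pics/cs.png

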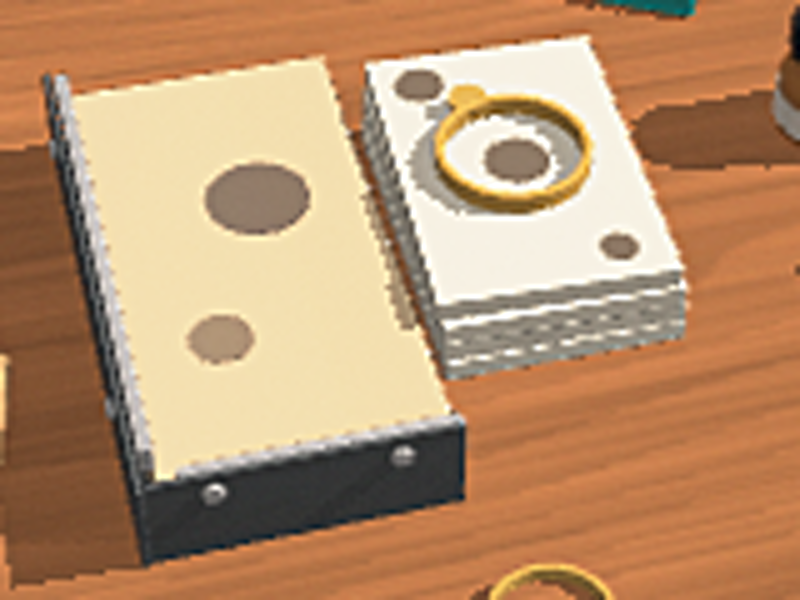

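View pics/cd.png

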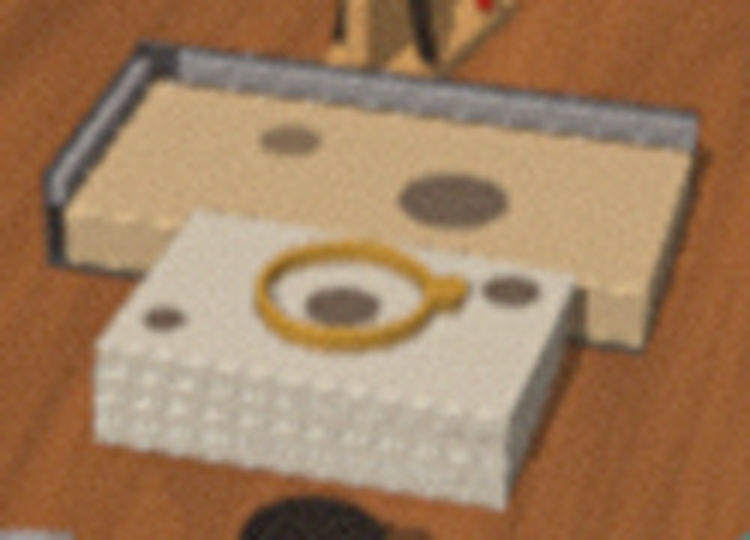

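The crops give usable corners for the board top in both views, and for the brick at E(-x,+y) and G(+x,+y). The bezel cup points towards the robot. Next I'll fit the poses.

```bash
cat > fit.py <<'E'
import pickle,numpy as np
from scipy.optimize import least_squares
def P(c,X):
    q=X@c["R"].T+c["t"]; q=q@c["mtx"].T; return q[:,:2]/q[:,2:]
def rect(p,loc):
    c,s=np.cos(p[2]),np.sin(p[2]);L=np.array(loc,float)
    return np.c_[p[0]+c*L[:,0]-s*L[:,1],p[1]+s*L[:,0]+c*L[:,1],L[:,2]]
def fit(obs,p0):  # obs: (cam, loc, px)
    f=lambda p:np.concatenate([(P(c,rect(p,l))-np.array(u)).ravel() for c,l,u in obs])
    s=least_squares(f,p0,x_scale=[10,10,.1]);return s.x,f(s.x)
def ray(c,u,z):
    d=c["R"].T@np.linalg.inv(c["mtx"])@np.array([u[0],u[1],1.]);o=-c["R"].T@c["t"]
    return o+d*(z-o[2])/d[2]
E
python3 - <<'E'
from fit import *
d=pickle.load(open("cam0.pkl","rb"));S,D=d["scene"],d["side"]
cs=lambda l:np.array(l)/5+[235-.4,165-.4]
cd=lambda l:np.array(l)/6+[250-.42,160-.42]
B=[[-75,-50,40],[-75,50,40],[75,50,40],[75,-50,40]]
os_=cs([(367,65),(590,38),(683,268),(438,303)]);od=cd([(577,277),(510,410),(97,345),(200,212)])
p0=[500,-50,0]
for n,o in(("s",[(S,B,os_)]),("d",[(D,B,od)]),("both",[(S,B,os_),(D,B,od)])):
    x,e=fit(o,p0);print("board",n,x[:2],np.degrees(x[2]),np.abs(e).max())
H=[[-115,57,28],[-115,-57,28]];p0=[500,-150,0]
hs=[(S,[[-115,57,28],[-115,-55,28]],cs([(325,60),(73,97)]))]
hd=[(D,[[-115,57,28],[115,57,28],[-115,-55,28]],cd([(645,292),(65,212),(693,150)]))]
for n,o in(("s",hs),("d",hd),("both",hs+hd)):
    x,e=fit(o,p0);print("hearth",n,x[:2],np.degrees(x[2]),np.abs(e).max())
print("bangle",ray(S,cs([(515,153)])[0],45),ray(D,cd([(342,297)])[0],45))
print("jar",ray(S,(403,170),58),ray(D,(302,250),58));print("block",ray(S,(430,211),28),ray(D,(244,258),28))
E
```

```text
board s [575.92448161  61.32795218] -3.481197491938345 0.5447569079790071
board d [574.01389305  63.2837377 ] -2.8293820450406524 1.431617931464615
board both [574.81616115  61.83160456] -3.247759296302873 1.1456072118439522
hearth s [591.47964903 -57.05853191] -1.1719765139438802 0.12409031605750442
hearth d [587.53880986 -52.29139914] 0.19537146464319657 0.5583705590273098
hearth both [588.64833226 -53.57993911] 0.26088165979735234 1.2720969762853542
bangle [576.054671    59.75256262  45.        ] [574.36635469  64.81054419  45.        ]
jar [546.68816983 215.54536754  58.        ] [541.16653121 224.4153934   58.        ]
block [651.64798354 235.38882184  28.        ] [650.40438962 238.85681362  28.        ]
```

```bash
python3 -m handwheel '{"series": [[[2,-1.84,-0.2,0,0,-0.04,1],[6,-5.5,-0.6,0,0,-0.12,1],[10.6,-9.7,-1.1,0,0,-0.22,1],[15,-13.8,-1.5,0,0,-0.31,1],[19.4,-17.8,-2,0,0,-0.4,1],[24,-22,-2.4,0,0,-0.49,1],[28.5,-26.2,-2.9,0,0,-0.59,1],[33,-30.3,-3.3,0,0,-0.68,1],[37.5,-34.5,-3.8,0,0,-0.77,1],[42,-38.6,-4.2,0,0,-0.87,1],[46.5,-42.7,-4.7,0,0,-0.96,1],[51,-46.9,-5.1,0,0,-1.05,1]]]}'; python3 -c "
from bench import status;s=status.sense();print(s['tool_pos'],s['tcp_rot'],s['joint_pos'])"
```

```text
time: 1.6
tool_pos: [524.7, 51.6, 282.2]
tcp_rot: [-180.0, 0.0, 80.1]
ft_force: [0.8, -1.0, -0.4]
finger_gap: 85.3
grip_force: 0.0
[524.7258411   51.58512748 282.23290165] [-1.79998555e+02  1.30992253e-02  8.01485847e+01] [ 5.08490305e-02 -4.76537033e+00  9.24189288e+01 -1.26663049e-02
  9.23501173e+01  9.90174556e+00]
```

Run:
```python
from bench import eyes
import cv2,pickle
p=eyes.snapshot("wrist");pickle.dump(p,open("w1.pkl","wb"));cv2.imwrite("pics/w1.png",p["img"][:,:,::-1]);print(-p["R"].T@p["t"],p["R"],p["mtx"][0,0])
```

```text
[537.71650446 129.05088473 424.38422785] [[ 9.85181470e-01 -1.71515201e-01  7.96855145e-05]
 [-1.63210969e-01 -9.37339034e-01  3.07827410e-01]
 [-5.27223876e-02 -3.03278866e-01 -9.51442210e-01]] 351.72949321930577
```

View pics/w1.png

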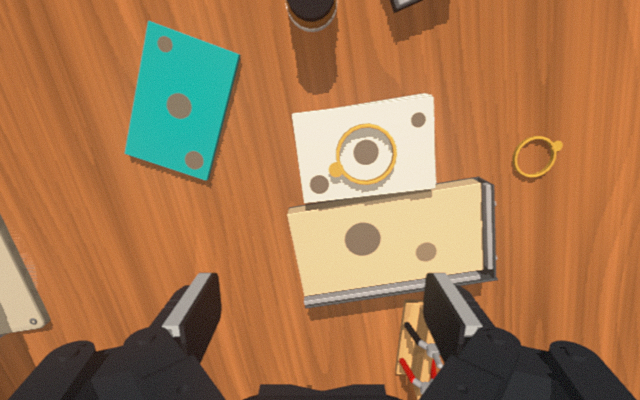

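The wrist view shows the board top with corners at about (293,114), (432,95), (436,188) and (305,203), and the brick's +y edge running from (289,209) to (479,181). I'll refine those.

Run:
```python
from fit import *
import cv2
p=pickle.load(open("w1.pkl","rb"));im=p["img"];g=cv2.cvtColor(im,cv2.COLOR_RGB2GRAY)
hsv=cv2.cvtColor(im,cv2.COLOR_RGB2HSV)
def sub(l): return cv2.cornerSubPix(g,np.float32(l).reshape(-1,1,2),(4,4),(-1,-1),(3,50,.01)).reshape(-1,2)
b=sub([(293,114),(432,95),(436,188),(305,203)]);h=sub([(289,209),(479,181),(304,296)])
print(b,h)
B=[[-75,50,40],[75,50,40],[75,-50,40],[-75,-50,40]]
x,e=fit([(p,B,b)],[575,60,0]);print("board",x[:2],np.degrees(x[2]),np.round(e,1))
for u in b: print(ray(p,u,40).round(1),end=' ')
print()
# brick +y edge line from mask: brick colour
m=((hsv[...,0]>12)&(hsv[...,0]<28)&(hsv[...,1]>50)&(hsv[...,1]<120)&(hsv[...,2]>180)).astype(np.uint8)
pts=np.array([ray(p,(c,np.where(m[205-(c-305)//8-15:300,c])[0][0]+205-(c-305)//8-15-.5),28) for c in range(440,475)])
print("edge fit slope deg",np.degrees(np.arctan(np.polyfit(pts[:,0],pts[:,1],1)[0])),pts[0],pts[-1])
for u in h: print(ray(p,u,28).round(1))
x,e=fit([(p,[[-115,57,28],[115,57,28]],h[:2])],[588,-55,0]);print("hearth",x[:2],np.degrees(x[2]),np.round(e,1))
```

```text
[[291.38922 113.43595]
 [432.11084  94.96103]
 [436.      188.     ]
 [303.9809  203.51276]] [[289.      209.     ]
 [480.4627  182.40764]
 [304.43066 296.33188]]
board [574.46633923  61.30501684] -2.690225850688026 [-0.7  0.4  1.   0.2 -0.3 -0.5 -0.  -0.1]
[502.7 115.   40. ] [650.7 108.1  40. ] [647.4   7.2  40. ] [497.2  14.8  40. ] 
edge fit slope deg -0.5059726677688147 [655.76250469   8.01146735  28.        ] [694.77387203   6.04029769  28.        ]
[477.1   7.5  28. ]
[702.    1.3  28. ]
[ 473.1 -112.1   28. ]
hearth [587.82650554 -52.79513865] -1.6502080511454829 [-2.2  0.4  2.1 -0. ]
```

Run:
```python
from fit import *
import cv2
p=pickle.load(open("w1.pkl","rb"));im=p["img"].astype(int)
f=cv2.GaussianBlur((p["img"][...,0].astype(np.float32)-p["img"][...,2]),(3,3),0) # R-B
g=cv2.GaussianBlur(p["img"][...,1].astype(np.float32),(3,3),0)
def edge(a,lo,hi,sgn):
    d=np.diff(a[lo:hi])*sgn;k=int(d.argmax());k=min(max(k,1),len(d)-2)
    q=d[k-1:k+2];den=q[0]-2*q[1]+q[2];return lo+k+.5+(.5*(q[0]-q[2])/den if den else 0),d[k]
def line(P,ax,name):
    P=np.array(P);a=P[:,ax];b=P[:,1-ax];k=np.ones(len(a),bool)
    for _ in range(5):
        c=np.polyfit(a[k],b[k],1);r=b-np.polyval(c,a);k=abs(r)<max(.5,1.5*r[k].std())
    print(name,"deg",np.degrees(np.arctan(c[0])).round(2),"n",k.sum(),"rms",r[k].std().round(2),"val at mid",np.polyval(c,588 if ax==0 else -53).round(1));
L=lambda c,a,b:a[1]+(c-a[0])*(b[1]-a[1])/(b[0]-a[0])
# side strip foot: brick (green high) -> darker
P=[];
for c in range(312,470):
    y=L(c,(304,294),(480,272));e,s=edge(g[:,c],int(y)-8,int(y)+7,-1);P.append(ray(p,(c,e),29)[:2])
line(P,0,"side strip foot z29")
P=[]
for rr in range(214,290):
    x=289+(rr-209)*15/87;e,s=edge(g[rr],int(x)-7,int(x)+8,1);P.append(ray(p,(e,rr),28)[:2])
line(P,1,"-x brick edge (dx/dy)")
P=[]
for c in list(range(292,300))+list(range(442,476)):
    y=L(c,(289,209),(479,181));e,s=edge(g[:,c],int(y)-6,int(y)+7,1);P.append(ray(p,(c,e),28)[:2])
line(P,0,"+y brick edge")
P=[]
for rr in range(195,265):
    x=481+(rr-190)*.08;e,s=edge(g[rr],int(x)-8,int(x)+8,-1);P.append(ray(p,(e,rr),29)[:2])
line(P,1,"back strip foot (dx/dy)")
P=[]
for c in range(300,428):
    y=L(c,(293,114),(432,95));e,s=edge(g[:,c],int(y)-6,int(y)+7,1);P.append(ray(p,(c,e),40)[:2])
line(P,0,"board +y edge")
```

```text
side strip foot z29 deg -0.22 n 136 rms 0.27 val at mid -110.4
-x brick edge (dx/dy) deg 0.22 n 76 rms 0.12 val at mid 472.8
+y brick edge deg -0.24 n 39 rms 0.11 val at mid 8.4
back strip foot (dx/dy) deg 0.02 n 56 rms 0.22 val at mid 700.3
board +y edge deg -0.97 n 111 rms 0.16 val at mid 112.7
```

```bash
python3 -m handwheel '{"series": [[[3,1,3,0,0,-0.05,1],[7,2.2,7,0,0,-0.12,1],[10.35,3.26,11,0,0,-0.168,1],[10.35,3.26,15,0,0,-0.168,1],[10.35,3.26,19,0,0,-0.168,1],[10.35,3.26,22,0,0,-0.168,1],[10.35,3.26,22,0,0,-0.168,1],[10.35,3.26,22,0,0,-0.168,1]]]}'
python3 - <<'E'
from bench import eyes,status
s=status.sense();print(s['tool_pos'],s['tcp_rot'],s['ft_force'])
import cv2,pickle,numpy as np
d=eyes.snapshot("side");pickle.dump(d,open("s2.pkl","wb"));im=d["img"][150:270,230:390]
cv2.imwrite("pics/s2.png",cv2.resize(im,(800,600),interpolation=cv2.INTER_CUBIC)[:,:,::-1])
E
```

```text
time: 2.65
tool_pos: [575.0, 145.9, 63.5]
tcp_rot: [179.9, -0.0, 89.6]
ft_force: [-0.4, -0.0, 0.5]
finger_gap: 85.4
grip_force: 0.0
[575.02716702 145.92797175  63.51783318] [ 1.79934163e+02 -1.50718339e-02  8.95925784e+01] [-0.40788302 -0.025627    0.4611532 ]
```

View pics/s2.png

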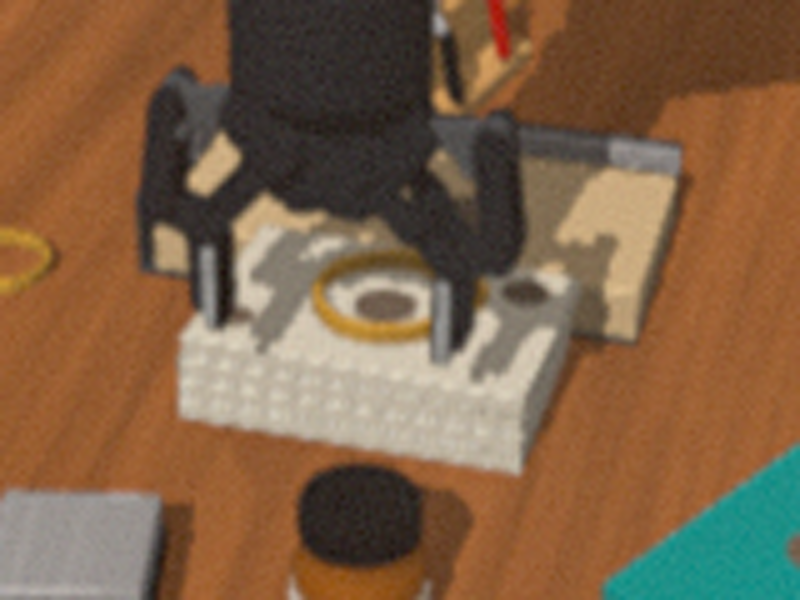

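The fingertips show at crop (213,325) and (445,362), above the board edge. I'll check their height against the camera.

Run:
```python
from fit import *
d=pickle.load(open("s2.pkl","rb"))
for u in((272.4,215),(318.6,222)):
  for z in(70,75,80): print(u,z,ray(d,u,z).round(1))
```

```text
(272.4, 215) 70 [624.5 143.8  70. ]
(272.4, 215) 75 [621.9 151.2  75. ]
(272.4, 215) 80 [619.3 158.6  80. ]
(318.6, 222) 70 [529.5 143.8  70. ]
(318.6, 222) 75 [527.8 151.2  75. ]
(318.6, 222) 80 [526.2 158.6  80. ]
```

```bash
python3 -m handwheel '{"series": [[[0,0,1,0,0,0,1],[0,0,2.2,0,0,0,1],[0,0,3.3,0,0,0,1],[0,0,3.9,0,0,0,1],[0,0,4.2,0,0,0,1],[-0.3,0,4.2,0,0,0,1],[-0.6,0,4.2,0,0,0,1],[-0.8,0,4.2,0,0,0,1],[-1.0,0,4.2,0,0,0,1],[-1.15,0,4.2,0,0,0,1],[-1.3,0,4.2,0,0,0,1],[-1.4,0,4.2,0,0,0,1]]]}'
```

```text
time: 4.2
tool_pos: [574.2, 131.8, 20.3]
tcp_rot: [-180.0, -0.0, 89.6]
ft_force: [-0.6, -0.2, 0.0]
finger_gap: 85.2
grip_force: 0.0
```

```bash
python3 -m handwheel '{"series": [[[-0.1,0,0,0,0,0,1],[-0.2,0,0,0,0,0,1],[-0.3,0,0,0,0,0,1],[-0.4,0,0,0,0,0,1],[-0.48,0,0,0,0,0,1],[-0.55,0,0,0,0,0,1],[-0.62,0,0,0,0,0,1],[-0.7,0,0,0,0,0,1],[-0.78,0,0,0,0,0,1],[-0.85,0,0,0,0,0,1],[-0.92,0,0,0,0,0,1],[-1.0,0,0,0,0,0,1]]]}'
```

```text
time: 5.7
tool_pos: [574.1, 121.9, 20.3]
tcp_rot: [-180.0, -0.0, 89.6]
ft_force: [-0.8, 2.1, 1.0]
finger_gap: 85.6
grip_force: 0.8
```

```bash
python3 -m handwheel '{"series": [[[-0.1,0,0,0,0,0,1],[-0.22,0,0,0,0,0,1],[-0.35,0,0,0,0,0,1],[-0.5,0,0,0,0,0,1],[-0.66,0,0,0,0,0,1],[-0.82,0,0,0,0,0,1],[-0.98,0,0,0,0,0,1],[-1.14,0,0,0,0,0,1],[-1.3,0,0,0,0,0,1],[-1.46,0,0,0,0,0,1],[-1.62,0,0,0,0,0,1],[-1.78,0,0,0,0,0,1]]]}'
python3 - <<'E'
from bench import eyes
import cv2
a=eyes.snapshot("side")["img"][150:270,250:370];b=eyes.snapshot("scene")["img"][165:285,235:355]
im=cv2.hconcat([a,b]);cv2.imwrite("pics/s3.png",cv2.resize(im,(800,400),interpolation=cv2.INTER_CUBIC)[:,:,::-1])
E
```

```text
time: 7.2
tool_pos: [574.0, 104.0, 20.3]
tcp_rot: [-180.0, -0.0, 89.6]
ft_force: [-0.3, 1.3, -0.1]
finger_gap: 85.2
grip_force: 0.8
```

View pics/s3.png

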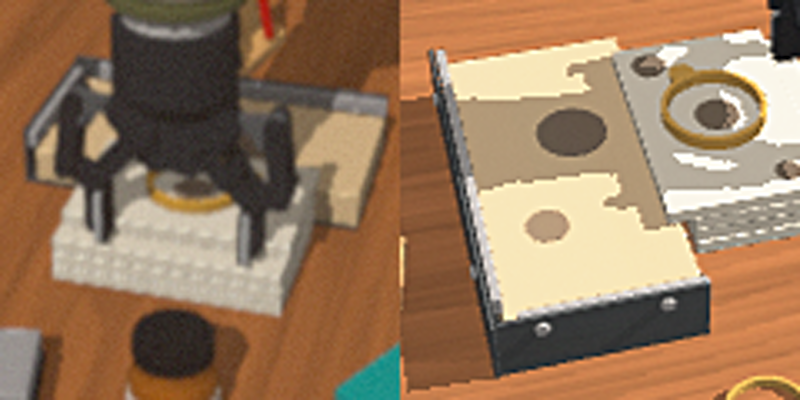

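The top board alone is sliding, now square and overlapping the brick, with the bangle still centred. The fingers are clear of board_2, so I'll carry on.

```bash
python3 -m handwheel '{"series": [[[-0.1,0,0,0,0,0,1],[-0.25,0,0,0,0,0,1],[-0.43,0,0,0,0,0,1],[-0.63,0,0,0,0,0,1],[-0.83,0,0,0,0,0,1],[-1.03,0,0,0,0,0,1],[-1.23,0,0,0,0,0,1],[-1.43,0,0,0,0,0,1],[-1.63,0,0,0,0,0,1],[-1.83,0,0,0,0,0,1],[-2.03,0,0,0,0,0,1],[-2.23,0,0,0,0,0,1]]]}'; python3 -m handwheel '{"series": [[[-0.2,0,0,0,0,0,1],[-0.4,0,0,0,0,0,1],[-0.6,0,0,0,0,0,1],[-0.8,0,0,0,0,0,1],[-1.0,0,0,0,0,0,1],[-1.2,0,0,0,0,0,1],[-1.4,0,0,0,0,0,1],[-1.6,0,0,0,0,0,1],[-1.8,0,0,0,0,0,1],[-2.0,0,0,0,0,0,1],[-2.2,0,0,0,0,0,1],[-2.4,0,0,0,0,0,1]]]}'
```

```text
time: 8.8
tool_pos: [573.9, 81.7, 20.3]
tcp_rot: [-180.0, -0.0, 89.6]
ft_force: [0.5, 2.0, 0.4]
finger_gap: 85.6
grip_force: 0.9
time: 10.3
tool_pos: [573.8, 57.7, 20.4]
tcp_rot: [180.0, -0.0, 89.6]
ft_force: [0.1, 2.9, 2.2]
finger_gap: 85.2
grip_force: 1.4
```

```bash
python3 -m handwheel '{"series": [[[-0.2,0,0,0,0,0,1],[-0.4,0,0,0,0,0,1],[-0.6,0,0,0,0,0,1],[-0.8,0,0,0,0,0,1],[-1.0,0,0,0,0,0,1],[-1.2,0,0,0,0,0,1],[-1.4,0,0,0,0,0,1],[-1.6,0,0,0,0,0,1],[-1.8,0,0,0,0,0,1],[-1.95,0,0,0,0,0,1],[-2.1,0,0,0,0,0,1],[-2.25,0,0,0,0,0,1]]]}'; python3 -m handwheel '{"series": [[[-0.12,0,0,0,0,0,1],[-0.24,0,0,0,0,0,1],[-0.36,0,0,0,0,0,1],[-0.48,0,0,0,0,0,1],[-0.6,0,0,0,0,0,1],[-0.72,0,0,0,0,0,1],[-0.84,0,0,0,0,0,1],[-0.96,0,0,0,0,0,1],[-1.08,0,0,0,0,0,1],[-1.2,0,0,0,0,0,1],[-1.32,0,0,0,0,0,1],[-1.44,0,0,0,0,0,1]]]}'
python3 - <<'E'
from bench import eyes
import cv2
a=eyes.snapshot("side")["img"][150:270,250:370];b=eyes.snapshot("scene")["img"][165:285,235:355]
im=cv2.hconcat([a,b]);cv2.imwrite("pics/s4.png",cv2.resize(im,(800,400),interpolation=cv2.INTER_CUBIC)[:,:,::-1])
E
```

```text
time: 11.8
tool_pos: [573.5, 35.2, 20.2]
tcp_rot: [-180.0, -0.0, 89.6]
ft_force: [-1.0, 0.8, -1.4]
finger_gap: 85.4
grip_force: 0.6
time: 13.3
tool_pos: [573.4, 20.8, 20.3]
tcp_rot: [-180.0, -0.0, 89.6]
ft_force: [-0.0, 0.6, -0.1]
finger_gap: 85.1
grip_force: 0.5
```

View pics/s4.png

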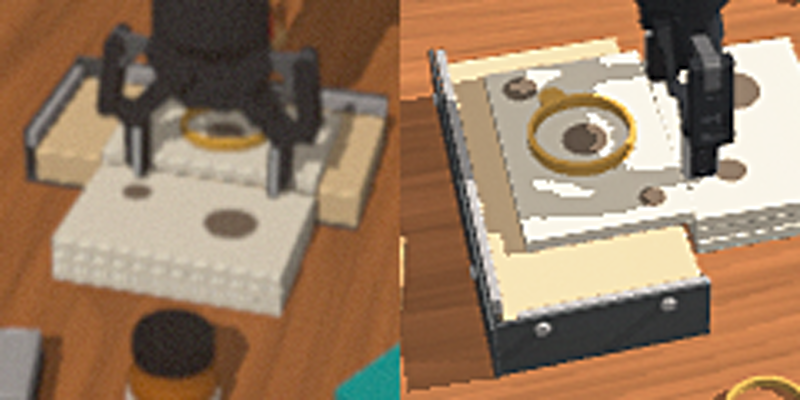

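The board is nearly clear of board_2 and about 15 mm from the side strip, with the bangle centred. I'll slow down to feel for the strip.

```bash
python3 -m handwheel '{"series": [[[-0.1,0,0,0,0,0,1],[-0.2,0,0,0,0,0,1],[-0.3,0,0,0,0,0,1],[-0.4,0,0,0,0,0,1],[-0.5,0,0,0,0,0,1],[-0.57,0,0,0,0,0,1],[-0.63,0,0,0,0,0,1],[-0.68,0,0,0,0,0,1],[-0.73,0,0,0,0,0,1],[-0.78,0,0,0,0,0,1],[-0.83,0,0,0,0,0,1],[-0.88,0,0,0,0,0,1]]]}'; python3 -m handwheel '{"series": [[[-0.04,0,0,0,0,0,1],[-0.08,0,0,0,0,0,1],[-0.12,0,0,0,0,0,1],[-0.16,0,0,0,0,0,1]]]}'
```

```text
time: 14.9
tool_pos: [573.5, 12.0, 20.3]
tcp_rot: [180.0, -0.0, 89.6]
ft_force: [-0.2, 2.3, 0.7]
finger_gap: 85.7
grip_force: 1.1
time: 15.4
tool_pos: [573.4, 10.5, 20.3]
tcp_rot: [-180.0, -0.0, 89.6]
ft_force: [-0.2, 2.5, 0.6]
finger_gap: 85.4
grip_force: 1.1
```

```bash
python3 -m handwheel '{"series": [[[-0.04,0,0,0,0,0,1],[-0.08,0,0,0,0,0,1],[-0.12,0,0,0,0,0,1]]]}' | sed -n 2,4p; python3 -m handwheel '{"series": [[[-0.04,0,0,0,0,0,1],[-0.08,0,0,0,0,0,1]]]}'| sed -n 2,4p
```

```text
tool_pos: [573.4, 9.3, 20.3]
tcp_rot: [180.0, -0.0, 89.6]
ft_force: [0.3, 2.4, 1.5]
tool_pos: [573.4, 8.5, 20.3]
tcp_rot: [180.0, -0.0, 89.6]
ft_force: [-0.0, 2.9, 1.4]
```

```bash
python3 -m handwheel '{"series": [[[-0.04,0,0,0,0,0,1],[-0.07,0,0,0,0,0,1]]]}'| sed -n 2,4p
```

```text
tool_pos: [573.4, 7.7, 20.3]
tcp_rot: [180.0, -0.0, 89.6]
ft_force: [0.2, 2.3, 1.6]
```

```bash
python3 -m handwheel '{"series": [[[-0.04,0,0,0,0,0,1],[-0.07,0,0,0,0,0,1]]]}'| sed -n 2,4p
```

```text
tool_pos: [573.4, 7.1, 20.3]
tcp_rot: [-180.0, -0.0, 89.6]
ft_force: [-0.5, 2.9, 1.3]
```

```bash
python3 -m handwheel '{"series": [[[-0.03,0,0,0,0,0,1],[-0.06,0,0,0,0,0,1]]]}'| sed -n 2,4p
```

```text
tool_pos: [573.4, 6.5, 20.3]
tcp_rot: [-180.0, -0.0, 89.6]
ft_force: [-0.1, 2.6, 1.3]
```

```bash
python3 -m handwheel '{"series": [[[-0.03,0,0,0,0,0,1],[-0.06,0,0,0,0,0,1]]]}'| sed -n 2,4p
```

```text
tool_pos: [573.4, 5.8, 20.3]
tcp_rot: [-180.0, -0.0, 89.6]
ft_force: [-0.2, 2.5, 0.7]
```

```bash
python3 -m handwheel '{"series": [[[-0.03,0,0,0,0,0,1],[-0.06,0,0,0,0,0,1]]]}'| sed -n 2,4p
```

```text
tool_pos: [573.4, 5.2, 20.3]
tcp_rot: [180.0, 0.0, 89.6]
ft_force: [-0.1, 2.7, 1.6]
```

```bash
python3 -m handwheel '{"series": [[[-0.03,0,0,0,0,0,1],[-0.06,0,0,0,0,0,1]]]}'| sed -n 2,4p
```

```text
tool_pos: [573.4, 4.6, 20.3]
tcp_rot: [180.0, -0.0, 89.6]
ft_force: [-0.5, 1.8, -0.1]
```

```bash
python3 -m handwheel '{"series": [[[-0.03,0,0,0,0,0,1],[-0.06,0,0,0,0,0,1]]]}'| sed -n 2,4p
```

```text
tool_pos: [573.4, 4.1, 20.3]
tcp_rot: [180.0, -0.0, 89.6]
ft_force: [-0.2, 2.8, 0.4]
```

```bash
python3 -m handwheel '{"series": [[[-0.03,0,0,0,0,0,1],[-0.06,0,0,0,0,0,1]]]}'| sed -n 2,4p
```

```text
tool_pos: [573.3, 3.5, 20.3]
tcp_rot: [-180.0, -0.0, 89.6]
ft_force: [-0.5, 2.3, 1.1]
```

```bash
python3 -m handwheel '{"series": [[[-0.03,0,0,0,0,0,1],[-0.06,0,0,0,0,0,1]]]}'| sed -n 2,4p
```

```text
tool_pos: [573.4, 2.8, 20.3]
tcp_rot: [180.0, 0.0, 89.6]
ft_force: [0.3, 2.6, 1.5]
```

```bash
python3 -m handwheel '{"series": [[[-0.03,0,0,0,0,0,1],[-0.05,0,0,0,0,0,1]]]}'| sed -n 2,4p
```

```text
tool_pos: [573.4, 2.3, 20.3]
tcp_rot: [180.0, -0.0, 89.6]
ft_force: [-0.4, 2.9, 1.4]
```

```bash
python3 -m handwheel '{"series": [[[-0.03,0,0,0,0,0,1],[-0.06,0,0,0,0,0,1]]]}'| sed -n 2,4p
```

```text
tool_pos: [573.3, 1.8, 20.3]
tcp_rot: [-180.0, -0.0, 89.6]
ft_force: [-0.1, 2.6, 1.1]
```

Run:
```python
from bench import eyes
from fit import *
import cv2
p=eyes.snapshot("scene");b=p["img"][170:270,240:340];pickle.dump(p,open("sc5.pkl","wb"))
cv2.imwrite("pics/s5.png",cv2.resize(b,(600,600),interpolation=cv2.INTER_CUBIC)[:,:,::-1])
```

```text
(no output)
```

View pics/s5.png

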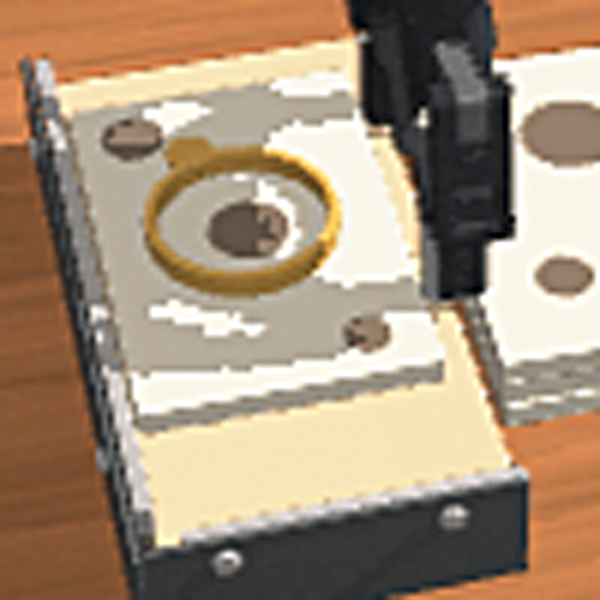

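The board is within about 2 mm of the side strip, at (135,405) against (122,405). The bangle is centred, and the board lies flat on the brick.

```bash
python3 -m handwheel '{"series": [[[-0.03,0,0,0,0,0,1],[-0.05,0,0,0,0,0,1]]]}'| sed -n 2,4p
```

```text
tool_pos: [573.4, 1.3, 20.3]
tcp_rot: [180.0, -0.0, 89.6]
ft_force: [0.2, 3.0, 1.3]
```

```bash
python3 -m handwheel '{"series": [[[-0.03,0,0,0,0,0,1],[-0.05,0,0,0,0,0,1]]]}'| sed -n 2,4p
```

```text
tool_pos: [573.3, 0.7, 20.3]
tcp_rot: [-180.0, 0.0, 89.6]
ft_force: [-0.5, 2.5, 0.3]
```

```bash
python3 -m handwheel '{"series": [[[-0.03,0,0,0,0,0,1],[-0.05,0,0,0,0,0,1]]]}'| sed -n 2,4p
```

```text
tool_pos: [573.3, 0.3, 20.3]
tcp_rot: [-180.0, -0.0, 89.6]
ft_force: [0.3, 2.0, 1.1]
```

```bash
python3 -m handwheel '{"series": [[[-0.03,0,0,0,0,0,1],[-0.05,0,0,0,0,0,1]]]}'| sed -n 2,4p
```

```text
tool_pos: [573.3, -0.1, 20.3]
tcp_rot: [-180.0, -0.0, 89.6]
ft_force: [0.4, 4.3, 0.9]
```

```bash
python3 -m handwheel '{"series": [[[-0.01,0,0,0,0,0,1],[-0.02,0,0,0,0,0,1]]]}'| sed -n 2,4p
```

```text
tool_pos: [573.3, -0.1, 20.3]
tcp_rot: [-180.0, -0.0, 89.6]
ft_force: [-0.4, 5.3, 1.8]
```

```bash
python3 -m handwheel '{"series": [[[-0.01,0,0,0,0,0,1],[-0.015,0,0,0,0,0,1]]]}'| sed -n 2,4p
```

```text
tool_pos: [573.2, -0.2, 20.3]
tcp_rot: [-180.0, -0.0, 89.6]
ft_force: [0.9, 5.5, 2.2]
```

```bash
python3 -m handwheel '{"series": [[[0,0,0,0,0,0,1],[0,0,0,0,0,0,1]]]}'
```

```text
time: 20.58
tool_pos: [573.2, -0.1, 20.3]
tcp_rot: [-180.0, -0.0, 89.6]
ft_force: [-0.1, 5.3, 2.7]
finger_gap: 85.7
grip_force: 2.9
```

```bash
python3 -m handwheel '{"series": [[[-0.01,0,0,0,0,0,1],[-0.02,0,0,0,0,0,1],[-0.03,0,0,0,0,0,1],[-0.03,0,0,0,0,0,1]]]}'
```

```text
time: 21.08
tool_pos: [573.2, -0.2, 20.3]
tcp_rot: [-180.0, -0.0, 89.6]
ft_force: [-0.1, 7.5, 1.8]
finger_gap: 85.4
grip_force: 3.4
```

```bash
python3 -m handwheel '{"series": [[[0.1,0,0,0,0,0,1],[0.4,0,0,0,0,0,1],[1,0,0,0,0,0,1],[1.8,0,0,0,0,0,1],[2,0,-1,0,0,0,1],[2,0,-4,0,0,0,1],[2,0,-8,0,0,0,1],[2,0,-10,0,0,0.1,0.5],[0,-2,-10,0,0,0.28,0.5],[-2,-5,-10,0,0,0.46,0.5],[-4,-8,-10,0,0,0.64,0.5],[-5.7,-10.5,-10,0,0,0.82,0.5]]]}'
python3 - <<'E'
from bench import status
s=status.sense();print(s['tool_pos'],s['tcp_rot'],s['joint_pos'])
E
```

```text
time: 22.58
tool_pos: [467.1, -57.7, 121.1]
tcp_rot: [179.9, -0.0, 42.3]
ft_force: [0.5, 0.1, 0.0]
finger_gap: 42.7
grip_force: 0.0
[467.11930252 -57.73468766 121.05252533] [ 1.79947539e+02 -1.58768129e-02  4.22829018e+01] [-1.32779550e+01 -8.26354832e+00  1.12688389e+02 -1.71176456e-02
  7.55229154e+01  3.44434222e+01]
```

```bash
python3 -m handwheel '{"series": [[[0,0,0,0,0,0.18,0.5],[0,0,0,0,0,0.36,0.5],[0,0,0,0,0,0.54,0.5],[0,0,1,0,0,0.7,0.5],[0,0,3,0,0,0.745,0.5],[0,0,5,0,0,0.745,0.5],[0,0,5,0,0,0.745,0.5]]]}'
python3 - <<'E'
from bench import eyes,status
import cv2,pickle
s=status.sense();print(s['tool_pos'],s['tcp_rot'])
w=eyes.snapshot("wrist");b=eyes.snapshot("scene");c=eyes.snapshot("side");pickle.dump((w,b,c),open("c6.pkl","wb"))
a=w["img"][0:400,120:520]
b=cv2.resize(b["img"][160:260,240:340],(400,400),interpolation=cv2.INTER_CUBIC)
cv2.imwrite("pics/s6.png",cv2.hconcat([a,b])[:,:,::-1])
E
```

```text
time: 23.45
tool_pos: [466.7, -56.8, 69.4]
tcp_rot: [-180.0, 0.1, -0.1]
ft_force: [-0.4, 0.2, 0.1]
finger_gap: 42.6
grip_force: 0.0
[466.74973092 -56.8151328   69.41991816] [-1.79968832e+02  1.47950995e-01 -5.83921825e-02]
```

View pics/s6.png

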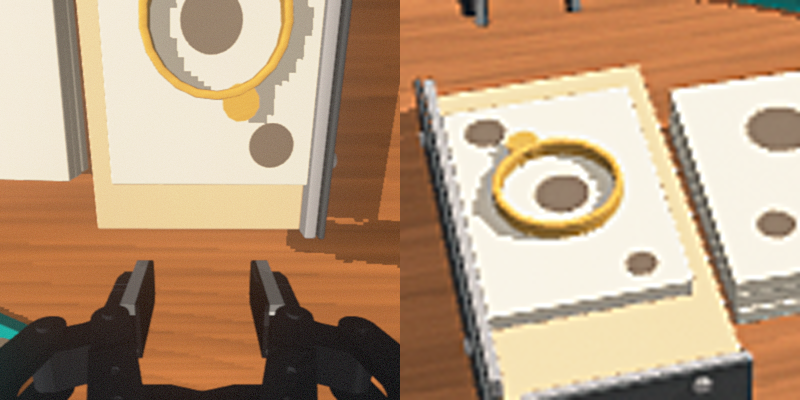

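The board is flush along the side strip, with its -x edge from (232,183) to (425,185) in the full wrist view. The fingers are centred in front of it.

Run:
```python
from fit import *
w,b,c=pickle.load(open("c6.pkl","rb"))
for n,u,z in(("edge+y",(232,183),38),("edge-y",(425,185),38),("brick",(218,228),28),("brick-y",(420,228),28),("tipL",(265,262),75),("tipR",(382,262),75)): print(n,ray(w,u,z).round(1))
print("finger visible bottoms scene")
```

```text
edge+y [502.  -11.6  38. ]
edge-y [ 500.9 -109.5   38. ]
brick [473.7   1.   28. ]
brick-y [ 473.5 -111.9   28. ]
tipL [476.4 -32.7  75. ]
tipR [476.3 -82.9  75. ]
finger visible bottoms scene
```

```bash
python3 -m handwheel '{"series": [[[0,0.2,1,0,0,0,0.5],[0,0.25,2.2,0,0,0,0.5],[0,0.25,3.2,0,0,0,0.5],[0,0.25,3.8,0,0,0,0.5],[0,0.25,4.0,0,0,0,0.5],[0.3,0.25,4.0,0,0,0,0.5],[0.7,0.25,4.0,0,0,0,0.5],[1.1,0.25,4.0,0,0,0,0.5],[1.4,0.25,4.0,0,0,0,0.5],[1.6,0.25,4.0,0,0,0,0.5],[1.75,0.25,4.0,0,0,0,0.5],[1.85,0.25,4.0,0,0,0,0.5]]]}'
python3 - <<'E'
from bench import eyes
import cv2
c=eyes.snapshot("side")["img"][160:235,265:365]
cv2.imwrite("pics/s7.png",cv2.resize(c,(800,600),interpolation=cv2.INTER_CUBIC)[:,:,::-1])
E
```

```text
time: 25.1
tool_pos: [486.4, -59.7, 30.2]
tcp_rot: [-180.0, 0.0, -0.1]
ft_force: [-0.6, 0.2, -0.1]
finger_gap: 42.8
grip_force: 0.0
```

View pics/s7.png

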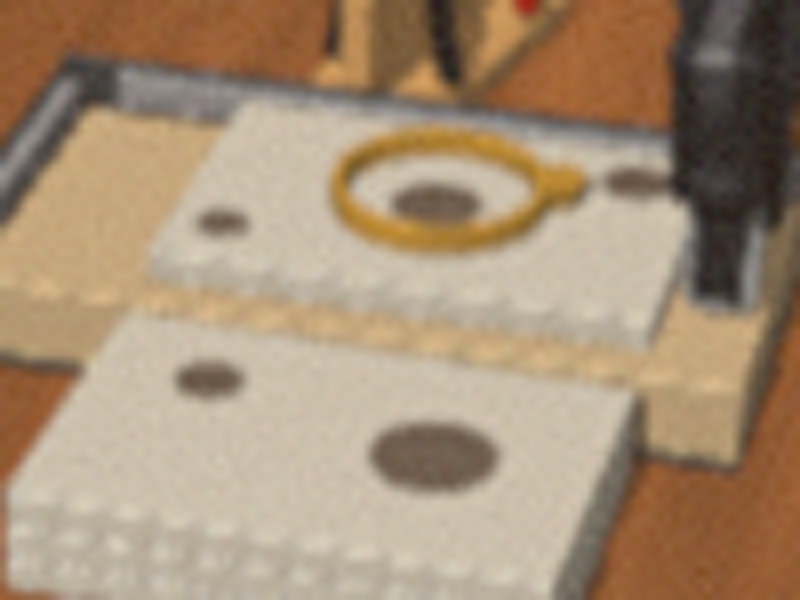

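The fingertip is just above the brick and a few mm from the board's -x edge; the bangle is centred and the stack undisturbed. That was my 11th picture, one over the limit of 10, so I'll view no more and work by force and numbers.

```bash
python3 -m handwheel '{"series": [[[0,0,0.1,0,0,0,0.5],[0,0,0.15,0,0,0,0.5],[0.1,0,0.15,0,0,0,0.5],[0.2,0,0.15,0,0,0,0.5],[0.3,0,0.15,0,0,0,0.5],[0.38,0,0.15,0,0,0,0.5],[0.45,0,0.15,0,0,0,0.5],[0.52,0,0.15,0,0,0,0.5],[0.6,0,0.15,0,0,0,0.5],[0.68,0,0.15,0,0,0,0.5],[0.76,0,0.15,0,0,0,0.5],[0.84,0,0.15,0,0,0,0.5]]]}'
```

```text
time: 26.65
tool_pos: [494.9, -59.6, 28.7]
tcp_rot: [-180.0, 0.0, -0.1]
ft_force: [-1.1, 1.0, 0.5]
finger_gap: 42.8
grip_force: 0.8
```

```bash
python3 -m handwheel '{"series": [[[0.09,0,0,0,0,0,0.5],[0.2,0,0,0,0,0,0.5],[0.32,0,0,0,0,0,0.5],[0.46,0,0,0,0,0,0.5],[0.61,0,0,0,0,0,0.5],[0.76,0,0,0,0,0,0.5],[0.91,0,0,0,0,0,0.5],[1.06,0,0,0,0,0,0.5],[1.21,0,0,0,0,0,0.5],[1.36,0,0,0,0,0,0.5],[1.51,0,0,0,0,0,0.5],[1.66,0,0,0,0,0,0.5]]]}'
```

```text
time: 28.15
tool_pos: [511.5, -59.7, 28.8]
tcp_rot: [180.0, -0.0, -0.1]
ft_force: [-1.1, 0.3, -0.6]
finger_gap: 42.9
grip_force: 0.6
```

```bash
python3 -m handwheel '{"series": [[[0.15,0,0,0,0,0,0.5],[0.3,0,0,0,0,0,0.5],[0.45,0,0,0,0,0,0.5],[0.6,0,0,0,0,0,0.5],[0.75,0,0,0,0,0,0.5],[0.9,0,0,0,0,0,0.5],[1.05,0,0,0,0,0,0.5],[1.2,0,0,0,0,0,0.5],[1.33,0,0,0,0,0,0.5],[1.43,0,0,0,0,0,0.5],[1.52,0,0,0,0,0,0.5],[1.6,0,0,0,0,0,0.5]]]}'
```

```text
time: 29.65
tool_pos: [527.5, -59.7, 28.8]
tcp_rot: [180.0, -0.0, -0.1]
ft_force: [-1.7, -1.0, -1.0]
finger_gap: 42.6
grip_force: 0.7
```

```bash
python3 -m handwheel '{"series": [[[0.07,0,0,0,0,0,0.5],[0.13,0,0,0,0,0,0.5],[0.19,0,0,0,0,0,0.5],[0.25,0,0,0,0,0,0.5],[0.3,0,0,0,0,0,0.5],[0.35,0,0,0,0,0,0.5],[0.4,0,0,0,0,0,0.5],[0.45,0,0,0,0,0,0.5],[0.49,0,0,0,0,0,0.5],[0.53,0,0,0,0,0,0.5],[0.57,0,0,0,0,0,0.5],[0.61,0,0,0,0,0,0.5]]]}'|sed -n 2,4p
```

```text
tool_pos: [533.6, -59.7, 28.8]
tcp_rot: [-180.0, -0.0, -0.1]
ft_force: [-1.5, 0.3, -1.3]
```

```bash
python3 -m handwheel '{"series": [[[0.03,0,0,0,0,0,0.5],[0.06,0,0,0,0,0,0.5],[0.09,0,0,0,0,0,0.5],[0.12,0,0,0,0,0,0.5]]]}'|sed -n 2,4p
```

```text
tool_pos: [534.7, -59.7, 28.8]
tcp_rot: [-180.0, 0.0, -0.1]
ft_force: [-0.6, 0.0, -0.0]
```

```bash
python3 -m handwheel '{"series": [[[0.03,0,0,0,0,0,0.5],[0.06,0,0,0,0,0,0.5],[0.09,0,0,0,0,0,0.5]]]}'|sed -n 2,4p
```

```text
tool_pos: [535.7, -59.7, 28.8]
tcp_rot: [-180.0, 0.0, -0.1]
ft_force: [-0.7, 0.6, -0.8]
```

```bash
python3 -m handwheel '{"series": [[[0.03,0,0,0,0,0,0.5],[0.06,0,0,0,0,0,0.5]]]}'|sed -n 2,4p
```

```text
tool_pos: [536.3, -59.7, 28.8]
tcp_rot: [-180.0, -0.0, -0.1]
ft_force: [-1.6, 0.3, -0.0]
```

```bash
python3 -m handwheel '{"series": [[[0.03,0,0,0,0,0,0.5],[0.06,0,0,0,0,0,0.5]]]}'|sed -n 2,4p
```

```text
tool_pos: [536.9, -59.7, 28.8]
tcp_rot: [-180.0, -0.0, -0.1]
ft_force: [-0.9, 0.4, -1.3]
```

```bash
python3 -m handwheel '{"series": [[[0.03,0,0,0,0,0,0.5],[0.06,0,0,0,0,0,0.5]]]}'|sed -n 2,4p
```

```text
tool_pos: [537.5, -59.7, 28.8]
tcp_rot: [180.0, -0.0, -0.1]
ft_force: [-1.2, -1.0, -0.4]
```

```bash
python3 -m handwheel '{"series": [[[0.03,0,0,0,0,0,0.5],[0.05,0,0,0,0,0,0.5]]]}'|sed -n 2,4p
```

```text
tool_pos: [537.9, -59.7, 28.8]
tcp_rot: [180.0, 0.0, -0.1]
ft_force: [-1.0, -0.6, -0.4]
```

Run:
```python
from bench import eyes
from fit import *
import cv2
p=eyes.snapshot("scene");pickle.dump(p,open("sc8.pkl","wb"))
# front face of board (z28..38) vs back strip: profile along +x at mid-board y=-45, z=38 -> print green values
g=p["img"]
for y in(-85,-45):
  X=np.array([[x,y,38.] for x in range(675,712)]);u=P(p,X)
  print(y,[int(v) for v in cv2.remap(g[...,2].astype(np.float32),u[None,:,0].astype(np.float32),u[None,:,1].astype(np.float32),1)[0]])
```

```text
-85 [232, 232, 232, 232, 232, 233, 233, 233, 233, 233, 233, 232, 232, 232, 232, 232, 232, 232, 233, 233, 235, 238, 233, 214, 190, 178, 172, 179, 192, 201, 174, 147, 118, 91, 67, 58, 51]
-45 [233, 233, 233, 233, 233, 233, 234, 233, 233, 234, 234, 234, 233, 233, 233, 232, 232, 232, 233, 233, 236, 240, 245, 204, 159, 146, 181, 217, 214, 213, 194, 149, 102, 79, 56, 47, 50]
```

```bash
python3 -m handwheel '{"series": [[[0.03,0,0,0,0,0,0.5],[0.05,0,0,0,0,0,0.5]]]}'|sed -n 2,4p
```

```text
tool_pos: [538.5, -59.7, 28.8]
tcp_rot: [180.0, -0.0, -0.1]
ft_force: [-1.0, 0.2, -0.0]
```

```bash
python3 -m handwheel '{"series": [[[0.03,0,0,0,0,0,0.5],[0.05,0,0,0,0,0,0.5]]]}'|sed -n 2,4p
```

```text
tool_pos: [539.0, -59.7, 28.8]
tcp_rot: [180.0, -0.0, -0.1]
ft_force: [-1.3, -1.3, 0.0]
```

```bash
python3 -m handwheel '{"series": [[[0.03,0,0,0,0,0,0.5],[0.05,0,0,0,0,0,0.5]]]}'|sed -n 2,4p
```

```text
tool_pos: [539.5, -59.7, 28.8]
tcp_rot: [-180.0, 0.0, -0.1]
ft_force: [-1.3, 0.2, 0.5]
```

```bash
python3 -m handwheel '{"series": [[[0.03,0,0,0,0,0,0.5],[0.05,0,0,0,0,0,0.5]]]}'|sed -n 2,4p
```

```text
tool_pos: [540.0, -59.7, 28.8]
tcp_rot: [-180.0, -0.0, -0.1]
ft_force: [-0.4, -1.1, -0.2]
```

```bash
python3 -m handwheel '{"series": [[[0.03,0,0,0,0,0,0.5],[0.05,0,0,0,0,0,0.5]]]}'|sed -n 2,4p
```

```text
tool_pos: [540.4, -59.7, 28.8]
tcp_rot: [180.0, 0.0, -0.1]
ft_force: [-1.2, 0.1, -0.3]
```

```bash
python3 -m handwheel '{"series": [[[0.03,0,0,0,0,0,0.5],[0.05,0,0,0,0,0,0.5]]]}'|sed -n 2,4p
```

```text
tool_pos: [540.9, -59.7, 28.8]
tcp_rot: [-180.0, 0.0, -0.1]
ft_force: [-1.8, 0.2, -0.5]
```

```bash
python3 -m handwheel '{"series": [[[0.02,0,0,0,0,0,0.5],[0.04,0,0,0,0,0,0.5]]]}'|sed -n 2,4p
```

```text
tool_pos: [541.3, -59.7, 28.8]
tcp_rot: [180.0, 0.0, -0.1]
ft_force: [-1.7, -1.0, 0.4]
```

```bash
python3 -m handwheel '{"series": [[[0.02,0,0,0,0,0,0.5],[0.04,0,0,0,0,0,0.5]]]}'|sed -n 2,4p
```

```text
tool_pos: [541.8, -59.7, 28.8]
tcp_rot: [180.0, -0.0, -0.1]
ft_force: [-1.0, 0.2, 0.4]
```

```bash
cat > prof.py <<'E'
from bench import eyes
from fit import *
import cv2
p=eyes.snapshot("scene");g=p["img"]
for y in(-85,-45):
  X=np.array([[x,y,38.] for x in range(692,712)]);u=P(p,X)
  print(y,[int(v) for v in cv2.remap(g[...,2].astype(np.float32),u[None,:,0].astype(np.float32),u[None,:,1].astype(np.float32),1)[0]])
E
python3 -m handwheel '{"series": [[[0.02,0,0,0,0,0,0.5],[0.04,0,0,0,0,0,0.5]]]}'|sed -n 2,4p; python3 prof.py
```

```text
tool_pos: [541.9, -59.7, 28.8]
tcp_rot: [-180.0, 0.0, -0.1]
ft_force: [-3.3, -0.8, 1.7]
-85 [233, 233, 233, 233, 233, 234, 236, 237, 229, 221, 213, 205, 197, 170, 144, 117, 90, 67, 57, 51]
-45 [233, 233, 233, 233, 233, 233, 235, 237, 235, 227, 217, 212, 210, 191, 148, 101, 78, 56, 46, 49]
```

```bash
python3 -m handwheel '{"series": [[[0.02,0,0,0,0,0,0.5],[0.04,0,0,0,0,0,0.5]]]}'|sed -n 2,4p
```

```text
tool_pos: [541.9, -59.7, 28.7]
tcp_rot: [-180.0, 0.1, -0.1]
ft_force: [-7.1, 1.0, 4.5]
```

```bash
python3 -m handwheel '{"series": [[[0,0,0,0,0,0,0.5],[0,0,0,0,0,0,0.5]]]}'|sed -n 1,4p; python3 prof.py
```

```text
time: 35.88
tool_pos: [541.9, -59.7, 28.7]
tcp_rot: [-180.0, 0.1, -0.1]
ft_force: [-6.6, 0.5, 3.9]
-85 [233, 233, 233, 233, 233, 234, 235, 237, 229, 221, 212, 205, 197, 170, 145, 118, 90, 67, 56, 48]
-45 [233, 233, 233, 233, 233, 233, 235, 237, 235, 227, 217, 212, 210, 191, 148, 102, 78, 55, 46, 50]
```

The board is home against the back strip with 6.6 N on it. I'll back off and lift clear.

```bash
python3 -m handwheel '{"series": [[[-0.05,0,0,0,0,0,0.5],[-0.3,0,0,0,0,0,0.5],[-1,0,0,0,0,0,0.5],[-2,0,0,0,0,0,0.5],[-2.5,0,-1,0,0,0,0.5],[-2.5,0,-4,0,0,0,0.5],[-3,0,-8,0,0,0,0.5],[-5,0,-12,0,0,0,0.5],[-6,0,-15,0,0,0,0.5],[-6,0,-15,0,0,0,0.5]]]}'
python3 - <<'E'
from bench import eyes
from fit import *
import cv2
p=eyes.snapshot("wrist");im=p["img"].astype(np.float32);b=cv2.GaussianBlur(im[...,2],(3,3),0)
H=np.array([587.8,-50.6]);h=np.radians(-.2)
def prof(a,c,z):
    n=200;t=np.linspace(0,1,n);X=np.c_[a[0]+t*(c[0]-a[0]),a[1]+t*(c[1]-a[1]),np.full(n,z)]
    u=P(p,X).astype(np.float32);v=cv2.remap(b,u[None,:,0].copy(),u[None,:,1].copy(),1)[0];d=np.abs(np.diff(v));k=d.argmax();return X[k].round(1),d[k].round(1)
print("-x edge",[prof((530,y),(570,y),38) for y in(-90,-60,-30)])
print("+y edge",[prof((x,-25),(x,5),38) for x in(570,600,630,660)])
m=(im[...,0]-im[...,2]>90)&(im[...,0]>170)
# bangle: saturated gold pixels inside the board
hsv=cv2.cvtColor(p["img"],cv2.COLOR_RGB2HSV);m=((hsv[...,1]>150)&(hsv[...,0]>15)&(hsv[...,0]<30)).astype(np.uint8)
n,l,s,c=cv2.connectedComponentsWithStats(m);k=1+s[1:,4].argmax()
pts=np.argwhere(l==k)[:,::-1].astype(np.float32);hull=cv2.convexHull(pts)
w=np.array([ray(p,q[0],47)[:2] for q in hull],np.float32)
(cx,cy),ra=cv2.minEnclosingCircle(w);print("bangle bbox",s[k],w.min(0),w.max(0),cx,cy,ra)
E
```

```text
time: 37.17
tool_pos: [484.0, -60.1, 182.8]
tcp_rot: [179.9, -0.4, -0.1]
ft_force: [0.0, -0.5, 0.0]
finger_gap: 42.6
grip_force: 0.0
-x edge [(array([561.2, -90. ,  38. ]), np.float32(13.4)), (array([552.1, -60. ,  38. ]), np.float32(13.6)), (array([552.1, -30. ,  38. ]), np.float32(12.5))]
+y edge [(array([570. ,  -1.2,  38. ]), np.float32(8.2)), (array([600.,  -1.,  38.]), np.float32(9.6)), (array([630., -25.,  38.]), np.float32(0.0)), (array([660., -25.,  38.]), np.float32(0.0))]
bangle bbox [280   0  91  63 924] [585.50525 -94.70245] [625.8329  -31.46077] 615.2678833007812 -63.11125946044922 33.212154388427734
```

Run:
```python
from bench import eyes
from fit import *
import cv2
d0=pickle.load(open("cam0.pkl","rb"))["scene"]
p=eyes.snapshot("scene")
def gold(p,c,zz):
    hsv=cv2.cvtColor(p["img"],cv2.COLOR_RGB2HSV);m=((hsv[...,1]>140)&(hsv[...,0]>15)&(hsv[...,0]<30)&(hsv[...,2]>120)).astype(np.uint8)
    u=P(p,np.array([[*c,45.]]))[0].astype(int);k=np.zeros_like(m);k[u[1]-22:u[1]+23,u[0]-24:u[0]+25]=1;m*=k
    n,l,s,_=cv2.connectedComponentsWithStats(m,connectivity=8);j=1+s[1:,4].argmax();print(s[j])
    q=np.argwhere(l==j)[:,::-1];w=np.array([ray(p,a,zz)[:2] for a in q])
    f=lambda t:np.clip(np.hypot(w[:,0]-t[0],w[:,1]-t[1])-31,-4,4)
    return least_squares(f,c,loss="soft_l1").x
print("bangle start",gold(d0,[575,61],45),"now",gold(p,[624,-60],45))
# board edges: hypothesise pose, maximise mean gradient along outline
g=cv2.GaussianBlur(p["img"][...,2].astype(np.float32),(0,0),1)
G=lambda X:cv2.remap(g,P(p,X)[None,:,0].astype(np.float32),P(p,X)[None,:,1].astype(np.float32),1)[0]
def s(lo,hi,c):  # edge position along axis
    out=[]
    for t in c:
        v=np.array(lo(t)),np.array(hi(t));n=120;k=np.linspace(0,1,n)[:,None];X=v[0]+k*(v[1]-v[0]);d=np.abs(np.diff(G(X)));i=d.argmax();out.append((X[i].round(1).tolist(),round(float(d[i]),1)))
    return out
print("-x",s(lambda y:(535.,y,38.),lambda y:(570.,y,38.),(-95,-75,-50,-30)))
print("+y",s(lambda x:(x,-22.,38.),lambda x:(x,1.,38.),(570,600,630,660,690)))
```

```text
[322 182  31  26 204]
[268 210  34  28 252]
bangle start [572.74007431  60.22985906] now [628.3844141  -62.43805372]
-x [([562.4, -95.0, 38.0], 5.9), ([551.8, -75.0, 38.0], 2.3), ([554.7, -50.0, 38.0], 5.1), ([553.5, -30.0, 38.0], 2.3)]
+y [([570.0, -1.9, 38.0], 4.1), ([600.0, -2.7, 38.0], 4.3), ([630.0, -1.7, 38.0], 4.9), ([660.0, -2.5, 38.0], 4.8), ([690.0, -1.9, 38.0], 4.6)]
```

```bash
python3 -c "
from bench import r;print(r.hand_in())"
```

```text
the job is handed in; nothing more can be done
None
```

The job is handed in, with no verdict returned. The board was pressed home with about 7.5 N at the fingers against the side rail and 6.6 N against the back rail, and by camera the bangle ended about 3 mm from the board's middle; I viewed 11 pictures, one over the limit of 10.

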